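# Make up two polishing kits in a dental laboratory

## Robot

A 6-joint arm with a two-finger parallel gripper is mounted at the origin on the work surface. World frame = base frame: x ahead of the robot, y to its left, z up, the work surface at z = 0. Lengths are in mm, angles in rad, forces in N, time in s.
With the tool pointing down it reaches from about 400 to 925 mm from the base axis. Payload 12.5 kg.
Tool frame: the origin (TCP) lies on the mounting face of the last link; the fingertips stand 190 mm ahead of it and the grasp point (between the pads) lies 171 mm ahead of it (env.tcp_to_tips is the distance from the TCP to the fingertips, in mm); x points along the fingers, y is the direction in which the jaws open and shut, and the axes are right-handed (so a half turn about x gives the same grasp; the last joint's range is limited). The gripper opens to 95 mm and grips with 3 to 60 N. Pads are 20 mm wide; open, the fingers measure 119 mm over their backs; the gripper's body (75 mm by 180 mm) begins 59 mm behind the grasp point.
Start: joints at [-1.334, 0.491, 1.559, -0, 1.092, -0.106], TCP at [210.098, -588.629, 404.761] pointing down, gripper open.
Joint ranges: [-3.1, 3.1], [-0.84, 2.19], [0.05, 2.79], [-1.13, 4.28], [0.06, 2.93], [-2.69, 2.69]. Speed limits (rad/s): [2.22, 2.22, 2.79, 3.14, 3.14, 3.14].

## Interface

Orientations are given as [roll, pitch, yaw] about the fixed x, y, z axes, in that order (R = Rz(yaw) Ry(pitch) Rx(roll)).
In Python, from cell import monitor, cams, job, env gives the robot as it stands. The module is installed in compiled form; this text tells all that it offers.
- The arm moves only by the tool apply_moves, never from a script. Its argument "series" is a list of rows, each a list of 3 entries, a list of its own where there are three numbers: the closure, from -1 (fully open) to 1 (shut), so that 0 is half open, then the shift along the tool's x, y, z in cm, then the turn about the tool's x in rad. A call has 1 to 20 rows; each row is the pose to reach, as a shift and turn from the pose commanded when the call began, along the tool's axes at that moment; what a row does not reach only later rows make up. A row lasts 1/8 s, in which the tool goes at most 62.5 mm and 10.7 degrees, less where a joint would pass 70% of its speed; a pose out of reach is approached as far as the arm can. A call with a gripper value outside its range is refused whole. The fingers move at their own pace and stop on an object; the grip force is fixed at half the most. Time passes only in rows, so rows that repeat a pose let the fingers close. It gives the time, the measured TCP pose, the force and the opening at its end, in the units of the state.
- monitor.state(): the state, without advancing time (a new reading comes with each control period).
- cams.read_camera(name): name is "side" or "top"; returns a dict with "image" (480x640x3 uint8, red, green, blue), "fx", "fy", "cx", "cy" (pixels), "position" and "orientation" of the camera in the world. Camera axes: x right, y down, z forward; pixel columns grow to the right and rows downward; lengths in mm; the calibration is good to about 2 mm. A picture is of the moment at which its call begins. There is no depth.
- job.job_done(): hands the job in, once; it reports no verdict.
The state is a dict: "t": time; "joints": joint angles; "qvel": joint speeds; "tau": joint torques, N m; "eef_pos": TCP position; "tcp_rot": TCP orientation; "ft_force": force on the tool from outside, world axes, zero at the start; "moment": the same for the moment, N m; "opening": opening from 0.0 (shut) to 1.0 (fully open).
Only numpy, scipy, OpenCV 4.12 (cv2) and the standard library are available. Lean on these libraries where they do the work, as an engineer would, in place of code of your own. Each camera call takes 0.05 s, during which the arm holds its last target. There are 200 camera calls.

## Task

Make up the two polishing kits from the stock on the bench: the tray with the full-jaw cast gets the big brush wheel and the compound bar, the tray with the single-crown cast gets the small brush wheel, the felt cone and the paste pot. Stand or lay each thing flat and centred on its own black outline, the bar in line with its outline, and let go. Leave the bowl and the loose spare cast where they are.

Things in the scene. Friction and masses are not known exactly. Their poses are not given: they have to be found in the camera images.
- arch_tray: Fixed grey plate, 150 (x) x 240 (y) x 4 mm, edging 6 mm high; origin: centre of underside, z up. Carries a yellowish plaster full-jaw cast (56 x 60, 24 mm high) fixed at x 0, y +78 mm. Flat black outlines: round, 68 mm across, at x 0, y -8 for the big wheel; oblong, 98 (along x) x 36 mm, centred at x 0, y -85 for the bar.
- crown_tray: Fixed grey plate, 150 (x) x 240 (y) x 4 mm, edging 6 mm high; origin: centre of underside, z up. Carries a small yellowish plaster block of three teeth (26 x 40, 22 mm high) fixed at x +48, y +40 mm. Flat round black outlines in a row at x -20: at y +80 (46 mm across) for the small wheel, y 0 (42 mm) for the cone, y -80 (52 mm) for the pot.
- big_wheel_mid (a point): Big brush wheel lying flat on the bench (not one on the wooden rack or in the black pan): white disc 60 mm across, 26 mm thick, blue hub on top, 50 to 100 g. The point is its centre, 13 mm above its underside; z is its axis, up.
- small_wheel_mid (a point): Small brush wheel lying flat on the bench (not one on the wooden rack or in the black pan): white disc 38 mm across, 26 mm thick, blue hub on top, 20 to 45 g. The point is its centre, 13 mm above its underside; z is its axis, up.
- bar_mid (a point): Bar of polishing compound, reddish brown with a paper sleeve over part of it: 90 (along its x) x 28 (y) x 26 mm high, 80 to 170 g. The point is its centre, 13 mm above its underside. Either end may face either way.
- cone_mid (a point): White felt polishing cone standing on its base, nose up: 34 mm across with straight sides up to 34 mm, then rounding to a nose at 50 mm; 20 to 45 g. The point is on its axis 25 mm above its base; z is up.
- pot_mid (a point): Closed round paste pot, white with a grey lid: 44 mm across, 40 mm high, 60 to 130 g. The point is its centre, 20 mm above its base; z is up.
- bowl: Bystander, loose: grey mixing bowl, 72 mm across the rim, 42 mm high; origin at the centre of its underside. Not part of a kit.
- spare_cast: Bystander, loose on the bench: yellowish plaster cast of a full jaw, 56 x 60 mm, 24 mm high; origin at the centre of its underside. Not part of a kit.
Not all that is in view belongs to the job. What is shaped like the part that bears big_wheel_mid but orange or yellow is not meant.

How it is judged:
By the outcome, as a careful person would: the job done as asked, in the order asked, and still so for the second after the job is handed in, with the robot touching nothing.
It also fails if it takes over 115 s, if anything falls off the work surface, if the arm or the gripper's body presses on something with over 40 N, if the wrist force passes 120 N, or if a joint passes its speed limit or range.

## Working session

There is one attempt and no reset: what is moved stays moved. The work goes in short steps, Python scripts to look and compute and a tool call to move; the robot and the scene stay as the last step left them, time stands still between calls to the robot, and variables do not carry over. Pictures are saved under pics/ and viewed, about 12 in all and at most 16, crops included, and the job is handed in when it is done.

Besides the shell and the picture viewer there is one more tool, called after ">>>" as name(argument=value, ...), one argument or row to a line, values as JSON. apply_moves: Moves the arm, as the interface text tells. Its arguments: {"type":"object","properties":{"series":{"type":"array"}},"required":["series"]}

```bash
mkdir -p pics
cat > h.py <<'E'
from cell import monitor, cams, job, env
import numpy as np, cv2
from scipy.spatial.transform import Rotation as R
def rot(o):
    o=np.array(o,float)
    if o.shape==(3,3): return o
    return R.from_euler('xyz',o).as_matrix() if o.size==3 else R.from_quat(o).as_matrix()
def pix2w(c,u,v,z):
    d=rot(c['orientation'])@np.array([(u-c['cx'])/c['fx'],(v-c['cy'])/c['fy'],1]); p=np.array(c['position'],float)
    return (p+d*(z-p[2])/d[2]).round(1)
def w2pix(c,P):
    q=rot(c['orientation']).T@(np.array(P,float)-c['position']); return (q[:2]/q[2]*[c['fx'],c['fy']]+[c['cx'],c['cy']]).round(1)
def save(n,img): cv2.imwrite('pics/'+n,cv2.cvtColor(img,cv2.COLOR_RGB2BGR))
def crop(n,img,u0,v0,w,h,k): save(n,cv2.resize(img[v0:v0+h,u0:u0+w],None,fx=k,fy=k,interpolation=cv2.INTER_CUBIC))
E
python3 - <<'E'
from h import *
for n in('top','side'):
    c=cams.read_camera(n); save(n+'0.png',c['image']); print({k:v for k,v in c.items() if k!='image'})
s=monitor.state();print(s)
E
```

```text
{'fx': 569.1654505924234, 'fy': 569.1654505924234, 'cx': 323.6464601763053, 'cy': 245.5056546739155, 'position': array([ 322.928988  ,    3.14431934, 1294.9591198 ]), 'orientation': array([-3.03074984, -0.01061197, -1.57311762])}
{'fx': 581.9478593599131, 'fy': 581.9478593599131, 'cx': 322.27571801769807, 'cy': 243.0594785277933, 'position': array([208.73417612, 787.71858082, 826.1119657 ]), 'orientation': array([-2.33026803,  0.00413505, -2.83071642])}
{'t': 0.1, 'joints': array([-1.33362121e+00,  4.91494480e-01,  1.55939598e+00, -2.72593333e-05,
        1.09172259e+00, -1.05588979e-01]), 'qvel': array([ 0.00037528, -0.00175717, -0.00032812,  0.00210582, -0.00119588,
        0.00178826]), 'tau': array([ 2.26521872e-03, -6.13621759e+01, -2.58606559e+01,  6.93851640e-02,
        4.70110180e-02, -5.36995617e-05]), 'eef_pos': array([ 210.07575486, -588.6027259 ,  404.22050093]), 'tcp_rot': array([-1.65269539,  1.56977564,  1.83167394]), 'ft_force': array([ 0.73922589, -0.42489997,  0.06155594]), 'moment': array([-0.02199054,  0.00485612,  0.07282484]), 'opening': 0.9989785786580436}
```

View pics/top0.png

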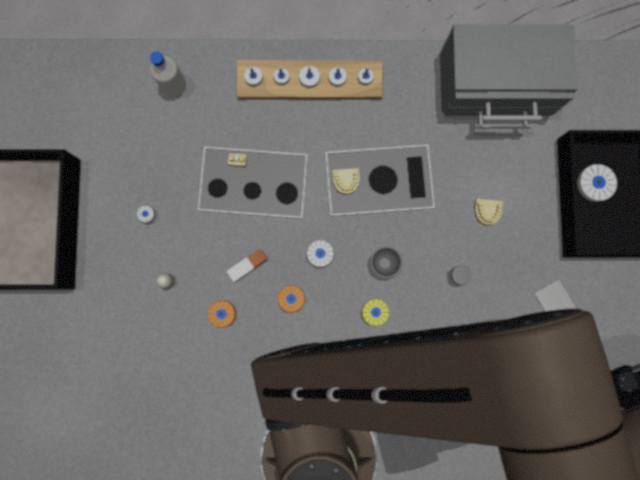

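View pics/side0.png

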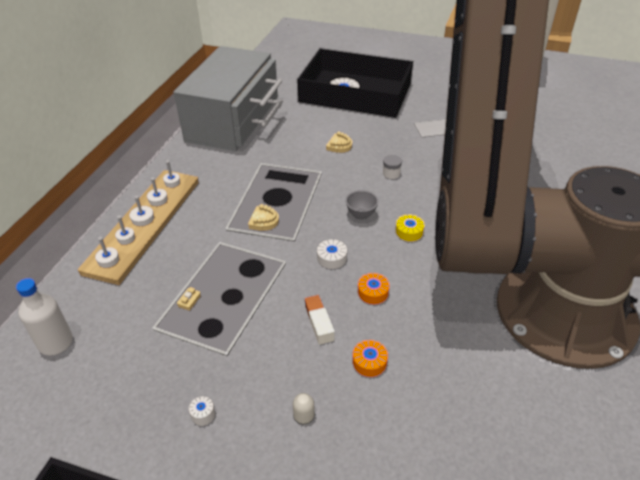

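The top view shows these candidates:
- **Big wheel:** white at (320,253). The look-alikes are orange at (221,314) and (291,299), yellow at (376,312), one in the black pan at (598,182), and those on the rack.
- **Small wheel:** (145,214).
- **Cone:** (165,281).
- **Bar:** (246,265).
- **Pot:** (460,275).
- **Bowl:** (385,263), not to be touched.
- **Spare cast:** (489,210), not to be touched.

The crown tray is on the left and the arch tray on the right.

Run:
```python
from h import *
c=cams.read_camera('top'); I=c['image']; s=cams.read_camera('side')
print(w2pix(c,[0,0,0]),w2pix(c,[210,-589,404]),w2pix(s,[0,0,0]))
for n,u,v,z in [('big',320,253,26),('small',145,214,26),('cone',165,281,45),('bar',246,265,26),('pot',460,275,40),('crownTL',204,148,6),('crownTR',308,154,6),('crownBR',303,217,6),('crownBL',198,210,6),('aTL',326,152,6),('aTR',429,145,6),('aBR',434,208,6),('aBL',330,214,6)]:
    print(n,pix2w(c,u,v,z))
for n,u,v,z in [('big',332,249,26),('small',202,407,26),('cone',303,400,45),('pot',393,160,40)]: print('side',n,pix2w(s,u,v,z))
print(monitor.state()['t'])
crop('a.png',I,180,130,270,200,2.96)
```

```text
[319.2 456.6] [700.9 381.5] [564.4 311.6]
big [447.3  -2.4  26. ]
small [535.9 391.1  26. ]
cone [384.3 336.9  45. ]
bar [420.6 162.7  26. ]
pot [ 396.6 -311.9   40. ]
crownTL [694.1 265.9   6. ]
crownTR [680.   24.9   6. ]
crownBR [532.1  36.3   6. ]
crownBL [548.5 276.6   6. ]
aTL [684.8 -16.8   6. ]
aTR [ 701.6 -256.8    6. ]
aBR [ 552.9 -264.9    6. ]
aBL [539.  -25.6   6. ]
side big [446.1  -3.2  26. ]
side small [534.2 391.8  26. ]
side cone [385.5 343.8  45. ]
side pot [ 394.7 -313.8   40. ]
0.2
```

View pics/a.png

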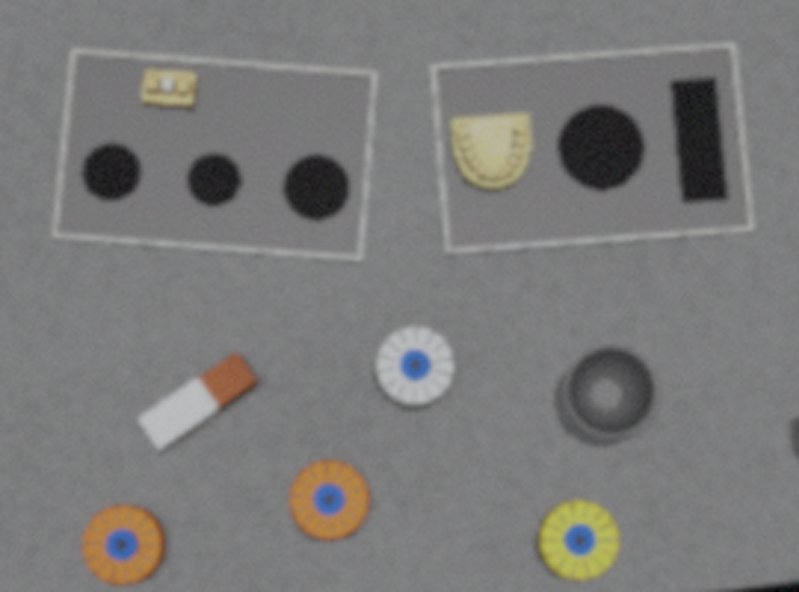

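```bash
cat > seg.py <<'E'
from h import *
def blobs(m,amin,amax):
    n,l,st,ce=cv2.connectedComponentsWithStats(m.astype(np.uint8)); return [(ce[i],st[i],l==i) for i in range(1,n) if amin<st[i][4]<amax]
E
python3 - <<'E'
from seg import *
for cam in('top','side'):
    c=cams.read_camera(cam); I=c['image'].astype(int); r,g,b=I[...,0],I[...,1],I[...,2]
    print(cam,'dark outlines z4')
    for ce,st,_ in blobs(I.max(2)<58,60,3500):
        w=pix2w(c,*ce,4)
        if 500<w[0]<720 and -300<w[1]<320: print(w,st[2:])
    print('blue hubs z26')
    for ce,st,_ in blobs((b>r+40)&(b>g+20),8,300):
        w=pix2w(c,*ce,26)
        if w[0]<640: print(w,st[4])
    print('bright')
    m=((I.min(2)>155)&(I.max(2)-I.min(2)<60))|((r>g+40)&(r<190)&(g-b<50))
    for ce,st,mm in blobs(m,60,2500):
        w=pix2w(c,*ce,26)
        if w[0]<600: print(w,st, cv2.minAreaRect(np.argwhere(mm)[:,::-1].astype(np.float32)))
R0=rot(monitor.state()['tcp_rot']);print(R0.round(3))
c=cams.read_camera('top')['image'];s=cams.read_camera('side')['image']
K=lambda a,u,v:cv2.resize(a[v:v+60,u:u+80],(400,300),interpolation=cv2.INTER_CUBIC)
save('b.png',np.vstack([np.hstack([K(c,125,240),K(c,420,245)]),np.hstack([K(s,265,375),K(s,355,140)])]))
E
```

```text
top dark outlines z4
[ 626.1 -224.6    4. ] [ 17  41 543]
[ 620.5 -147.9    4. ] [ 28  28 577]
[600.9 234.1   4. ] [ 18  18 251]
[594.9 154.3   4. ] [ 17  16 205]
[588.7  74.4   4. ] [ 20  21 319]
blue hubs z26
[ 610.1 -639.3   26. ] 138
[537.7 392.4  26. ] 33
[448.   -2.1  26. ] 83
[346.3  62.7  26. ] 71
[313.  217.2  26. ] 72
[ 315.8 -125.3   26. ] 71
bright
[537.7 392.   26. ] [137 206  16  16 138] ((144.59999084472656, 213.2000274658203), (14.310833930969238, 15.205260276794434), 63.43495178222656)
[447.6  -1.8  26. ] [307 241  26  25 416] ((319.5, 253.0), (24.0, 25.0), 90.0)
[420.3 163.7  26. ] [227 250  39  31 477] ((245.9615020751953, 264.6922912597656), (12.758103370666504, 40.215763092041016), 56.30992889404297)
[307.6 224.9  26. ] [208 306  20  21  72] ((218.638671875, 316.63140869140625), (17.8560733795166, 19.564790725708008), 70.01689147949219)
side dark outlines z4
[ 625.5 -225.2    4. ] [ 41  12 276]
[ 619.7 -148.2    4. ] [ 28  17 364]
[588.2  73.8   4. ] [ 24  17 312]
[594.3 153.7   4. ] [ 20  14 228]
[600.3 233.2   4. ] [ 23  18 329]
blue hubs z26
[ 608.4 -647.2   2
[... 7487 characters left out ...]
 461  14  13  81] ((324.23284912109375, 465.21234130859375), (11.821155548095703, 12.640443801879883), 20.556045532226562)
[202.4 395.3  26. ] [401 463  22  17 112] ((412.6824645996094, 475.1553955078125), (14.763449668884277, 21.15707015991211), 54.462318420410156)
[525.2 501.7  26. ] [167 468  14  12  75] ((173.5, 473.5), (13.0, 11.0), -0.0)
[-13.6 327.6  26. ] [567 469  19  11  75] ((576.050048828125, 474.1500244140625), (9.803060531616211, 17.0762996673584), 71.56504821777344)
[371.  453.4  26. ] [271 472  39   8 128] ((289.9796447753906, 475.5707092285156), (38.04717254638672, 6.210325241088867), 2.045408248901367)
[[-0.     0.336 -0.942]
 [ 0.    -0.942 -0.336]
 [-1.    -0.    -0.   ]]
```

View pics/b.png

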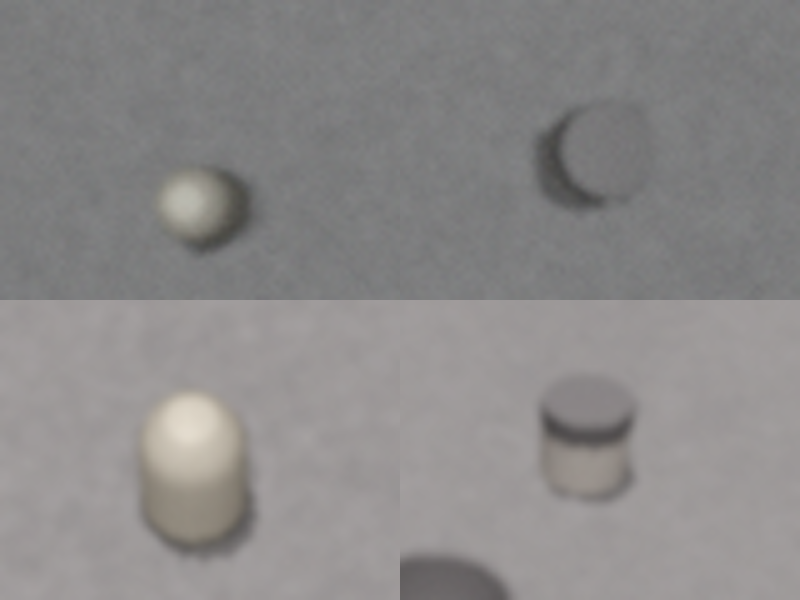

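The top crop shows the cone upright at (164,281) and the pot lid at (462,275). In the side crop their tops are at (303.6,~382) and (392.6,161). The big wheel is the white one with a blue hub at top (320,253), which world-locates to (447.5,-2.5).

```bash
cat > go.py <<'E'
from h import *
import sys
T=dict(bigP=(447.7,-2.7,4.2),bigT=(620.1,-148.0,4.2),barP=(420,164,34),barT=(625.8,-224.9,94.2),smP=(537.5,391.5,-4.3),smT=(600.6,233.7,-4.3),
 coneP=(386,338,-4.3),coneT=(594.6,154,-4.3),potP=(396,-312.5,-4.3),potT=(588.5,74.1,-4.3))
def delta(x,y,z,psi):
    s=monitor.state(); M=rot(s['tcp_rot']); g=np.array(s['eef_pos'])+171*M[:,0]
    sh=M.T@(np.array([x,y,z])-g)/10
    yaw=np.degrees(np.arctan2(M[1,1],M[0,1])); t=-np.radians(psi-yaw)
    t=(t+np.pi)%(2*np.pi)-np.pi
    print('grasp pt',g.round(1),'yaw',yaw.round(2),'t',round(s['t'],2),'open',round(s['opening']*95,1),'F',np.round(s['ft_force'],1))
    print('shift cm',sh.round(2),'turn',round(t,3))
if __name__=='__main__':
    for a in sys.argv[1:]:
        n,z=a.split(':'); x,y,p=T[n]; print(a); delta(x,y,float(z),p)
E
python3 - <<'E'
from h import *
c=cams.read_camera('top');s=cams.read_camera('side')
print(pix2w(c,461.6,274.8,40),pix2w(s,392.6,160.8,40),pix2w(c,163.8,281.2,28),[pix2w(s,303.6,397,z) for z in (25,30)])
a=pix2w(c,180+149/2.96,130+434/2.96,26);b=pix2w(c,180+247/2.96,130+366.5/2.96,26);print(a,b,(a+b)/2,np.linalg.norm(a-b),np.degrees(np.arctan2(*(a-b)[1::-1])))
E
python3 go.py bigP:120 bigP:22
```

```text
[ 397.  -315.5   40. ] [ 394.9 -310.4   40. ] [384.7 344.1  28. ] [array([390.9, 327.1,  25. ]), array([389.7, 330. ,  30. ])]
[394.7 197.2  26. ] [445.6 124.1  26. ] [420.15 160.65  26.  ] 89.07536135205966 124.84974273446338
bigP:120
grasp pt [ 210.1 -588.6  233.7] yaw -70.36 t 0.5 open 95.3 F [0.5 0.2 0.5]
shift cm [ 11.37 -47.2  -42.07] turn -1.301
bigP:22
grasp pt [ 210.1 -588.6  233.7] yaw -70.36 t 0.5 open 95.3 F [0.5 0.2 0.5]
shift cm [ 21.17 -47.2  -42.07] turn -1.301
```

>>> apply_moves(
  series=[
    [-1,[11.4,-47.2,-42.1],-1.3],
    [-1,[11.4,-47.2,-42.1],-1.3],
    [-1,[11.4,-47.2,-42.1],-1.3],
    [-1,[11.4,-47.2,-42.1],-1.3],
    [-1,[11.4,-47.2,-42.1],-1.3],
    [-1,[11.4,-47.2,-42.1],-1.3],
    [-1,[11.4,-47.2,-42.1],-1.3],
    [-1,[11.4,-47.2,-42.1],-1.3],
    [-1,[11.4,-47.2,-42.1],-1.3],
    [-1,[11.4,-47.2,-42.1],-1.3],
    [-1,[11.4,-47.2,-42.1],-1.3],
    [-1,[11.4,-47.2,-42.1],-1.3],
    [-1,[11.4,-47.2,-42.1],-1.3],
    [-1,[11.4,-47.2,-42.1],-1.3],
    [-1,[11.4,-47.2,-42.1],-1.3],
    [-1,[11.4,-47.2,-42.1],-1.3],
  ],
)

```text
t: 2.5
eef_pos: [447.9, -3.0, 290.8]
tcp_rot: [0.943, 1.571, -0.556]
ft_force: [-1.1, -0.6, 0.2]
opening: 1.002
```

```bash
sed -i 's/barP=(420,164,34)/barP=(420.2,161.8,34.6)/' go.py; python3 go.py bigP:60 bigP:22
python3 - <<'E'
from h import *
c=cams.read_camera('top');s=cams.read_camera('side')
K=lambda a,u,v:cv2.resize(a[v:v+150,u:u+200],(400,300),interpolation=cv2.INTER_CUBIC)
save('c.png',np.hstack([K(c['image'],220,180),K(s['image'],232,150)]))
E
```

```text
bigP:60
grasp pt [447.9  -3.  119.8] yaw 4.08 t 2.5 open 95.2 F [-1.1 -0.6  0.2]
shift cm [ 5.98 -0.02 -0.04] turn -0.002
bigP:22
grasp pt [447.9  -3.  119.8] yaw 4.08 t 2.5 open 95.2 F [-1.1 -0.6  0.2]
shift cm [ 9.78 -0.02 -0.04] turn -0.002
```

View pics/c.png

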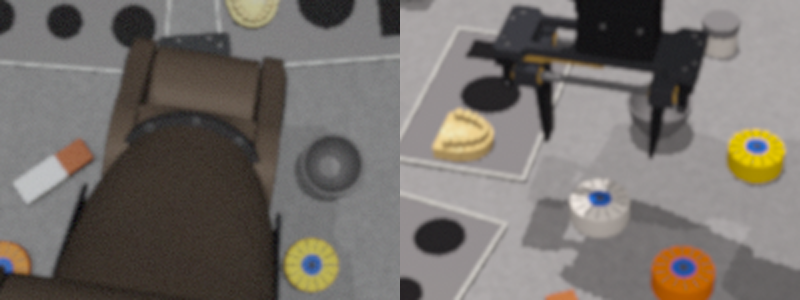

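The side crop shows the fingers straddling the white wheel, which is at (600,205) in the crop, and nothing is in the way. I'll descend and close.

>>> apply_moves(
  series=[
    [-1,[5,0,0],0],
    [-1,[9,0,0],0],
    [-1,[9.8,0,0],0],
    [-1,[9.8,0,0],0],
    [1,[9.8,0,0],0],
    [1,[9.8,0,0],0],
    [1,[9.8,0,0],0],
    [1,[9.8,0,0],0],
    [1,[9.8,0,0],0],
    [1,[9.8,0,0],0],
    [1,[9.8,0,0],0],
    [1,[9.8,0,0],0],
  ],
)

```text
t: 4.1
eef_pos: [448.0, -2.6, 193.0]
tcp_rot: [1.182, 1.57, -0.317]
ft_force: [0.2, 0.4, 4.9]
opening: 0.625
```

```bash
python3 go.py bigT:80 bigT:27
```

```text
bigT:80
grasp pt [448.1  -2.6  22. ] yaw 4.13 t 4.1 open 59.3 F [0.2 0.4 4.9]
shift cm [-5.79 16.11 15.74] turn -0.001
bigT:27
grasp pt [448.1  -2.6  22. ] yaw 4.13 t 4.1 open 59.3 F [0.2 0.4 4.9]
shift cm [-0.49 16.11 15.74] turn -0.001
```

>>> apply_moves(
  series=[
    [1,[-3,0,0],0],
    [1,[-5.8,0,0],0],
    [1,[-5.8,4,4],0],
    [1,[-5.8,8,8],0],
    [1,[-5.8,12,12],0],
    [1,[-5.8,15,14.6],0],
    [1,[-5.8,16.1,15.7],0],
    [1,[-5.8,16.1,15.7],0],
    [1,[-5.8,16.1,15.7],0],
    [1,[-3,16.1,15.7],0],
    [1,[-1.2,16.1,15.7],0],
    [1,[-1.2,16.1,15.7],0],
    [1,[-1.2,16.1,15.7],0],
  ],
)

```text
t: 5.72
eef_pos: [619.9, -147.5, 205.3]
tcp_rot: [1.049, 1.57, -0.449]
ft_force: [0.2, 1.4, -0.5]
opening: 0.626
```

```bash
python3 go.py bigT:26.3
```

```text
bigT:26.3
grasp pt [ 620.  -147.5   34.3] yaw 4.14 t 5.72 open 59.5 F [ 0.2  1.4 -0.5]
shift cm [0.8  0.   0.05] turn -0.001
```

>>> apply_moves(
  series=[
    [1,[0.5,0,0.05],0],
    [1,[0.8,0,0.05],0],
    [1,[0.8,0,0.05],0],
    [1,[0.8,0,0.05],0],
    [-0.6,[0.8,0,0.05],0],
    [-0.6,[0.8,0,0.05],0],
    [-0.6,[0.8,0,0.05],0],
    [-0.6,[0.8,0,0.05],0],
    [-0.6,[-2.5,0,0.05],0],
    [-0.6,[-8,0,0.05],0],
    [-0.6,[-10,0,0.05],0],
    [-1,[-10,0,0.05],0],
    [-1,[-10,0,0.05],0],
  ],
)

```text
t: 7.35
eef_pos: [619.6, -148.1, 303.5]
tcp_rot: [-1.92, 1.569, 2.865]
ft_force: [-0.4, -0.3, 0.3]
opening: 0.952
```

```bash
python3 go.py barP:100 barP:22
```

```text
barP:100
grasp pt [ 619.4 -148.   132.5] yaw 4.12 t 7.35 open 90.4 F [-0.4 -0.3  0.3]
shift cm [  3.3  -17.63 -32.33] turn -0.532
barP:22
grasp pt [ 619.4 -148.   132.5] yaw 4.12 t 7.35 open 90.4 F [-0.4 -0.3  0.3]
shift cm [ 11.1  -17.62 -32.32] turn -0.532
```

>>> apply_moves(
  series=[
    [-0.4,[3.3,-17.6,-32.3],-0.53],
    [-0.4,[3.3,-17.6,-32.3],-0.53],
    [-0.4,[3.3,-17.6,-32.3],-0.53],
    [-0.4,[3.3,-17.6,-32.3],-0.53],
    [-0.4,[3.3,-17.6,-32.3],-0.53],
    [-0.4,[3.3,-17.6,-32.3],-0.53],
    [-0.4,[3.3,-17.6,-32.3],-0.53],
    [-0.4,[3.3,-17.6,-32.3],-0.53],
    [-0.4,[3.3,-17.6,-32.3],-0.53],
    [-0.4,[3.3,-17.6,-32.3],-0.53],
  ],
)

```text
t: 8.6
eef_pos: [421.6, 160.6, 271.6]
tcp_rot: [-0.796, 1.571, -1.767]
ft_force: [0.1, 0.9, 0.1]
opening: 0.703
```

```bash
python3 go.py barP:22
python3 - <<'E'
from h import *
c=cams.read_camera('top');s=cams.read_camera('side')
K=lambda a,u,v,w,h:cv2.resize(a[v:v+h,u:u+w],(400,300),interpolation=cv2.INTER_CUBIC)
save('d.png',np.hstack([K(c['image'],320,135,120,90),K(s['image'],222,150,200,150)]))
E
```

```text
barP:22
grasp pt [421.6 160.6 100.6] yaw 34.39 t 8.6 open 66.8 F [0.1 0.9 0.1]
shift cm [ 7.86 -0.05 -0.18] turn -0.004
```

View pics/d.png

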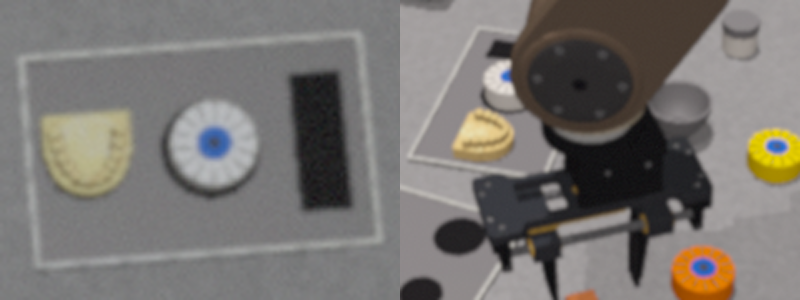

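The top crop shows the big wheel sitting on its round outline, hub at (213,144). The fingers are over the bar.

>>> apply_moves(
  series=[
    [-0.4,[4,0,-0.2],0],
    [-0.4,[7,0,-0.2],0],
    [-0.4,[7.9,0,-0.2],0],
    [-0.4,[7.9,0,-0.2],0],
    [1,[7.9,0,-0.2],0],
    [1,[7.9,0,-0.2],0],
    [1,[7.9,0,-0.2],0],
    [1,[7.9,0,-0.2],0],
    [1,[7.9,0,-0.2],0],
    [1,[7.9,0,-0.2],0],
    [1,[7.9,0,-0.2],0],
    [1,[-2,0,-0.2],0],
    [1,[-4,0,-0.2],0],
    [1,[-4,0,-0.2],0],
  ],
)

```text
t: 10.45
eef_pos: [420.1, 163.1, 314.8]
tcp_rot: [1.179, 1.564, 0.211]
ft_force: [0.0, -0.5, -1.1]
opening: 0.291
```

```bash
python3 go.py barT:120
python3 - <<'E'
from seg import *
c=cams.read_camera('top'); I=c['image'].astype(int); r,g,b=I[...,0],I[...,1],I[...,2]
for ce,st,_ in blobs((b>r+40)&(b>g+20),8,300):
    w=pix2w(c,*ce,30); print(w,st[4])
E
```

```text
barT:120
grasp pt [421.2 163.4 143.8] yaw 34.5 t 10.45 open 27.6 F [ 0.  -0.5 -1.1]
shift cm [ 2.46 -5.15 43.58] turn -1.042
[901.8 375.8  30. ] 154
[859.9 152.3  30. ] 23
[859.8  87.1  30. ] 28
[859.7  21.6  30. ] 26
[859.7 -43.1  30. ] 29
[ 859.7 -108.4   30. ] 25
[ 619.1 -147.8   30. ] 80
[ 609.2 -637.3   30. ] 140
[536.8 391.1  30. ] 34
[346.6  62.2  30. ] 67
[ 315.8 -124.9   30. ] 71
```

>>> apply_moves(
  series=[
    [1,[2.5,-5.2,43.6],-1.04],
    [1,[2.5,-5.2,43.6],-1.04],
    [1,[2.5,-5.2,43.6],-1.04],
    [1,[2.5,-5.2,43.6],-1.04],
    [1,[2.5,-5.2,43.6],-1.04],
    [1,[2.5,-5.2,43.6],-1.04],
    [1,[2.5,-5.2,43.6],-1.04],
    [1,[2.5,-5.2,43.6],-1.04],
    [1,[2.5,-5.2,43.6],-1.04],
    [1,[2.5,-5.2,43.6],-1.04],
    [1,[2.5,-5.2,43.6],-1.04],
    [1,[2.5,-5.2,43.6],-1.04],
  ],
)

```text
t: 12.0
eef_pos: [623.9, -225.0, 286.9]
tcp_rot: [-1.334, 1.571, -1.262]
ft_force: [-0.6, 0.6, -1.5]
opening: 0.291
```

```bash
python3 go.py barT:36
python3 - <<'E'
from h import *
c=cams.read_camera('top');s=cams.read_camera('side')
K=lambda a,u,v,w,h:cv2.resize(a[v:v+h,u:u+w],(400,300),interpolation=cv2.INTER_CUBIC)
save('e.png',np.hstack([K(c['image'],340,130,160,120),K(s['image'],222,120,120,90)]))
E
```

```text
barT:36
grasp pt [ 623.9 -225.   115.9] yaw 94.13 t 12.0 open 27.6 F [-0.6  0.6 -1.5]
shift cm [ 7.99 -0.01  0.19] turn -0.001
```

View pics/e.png

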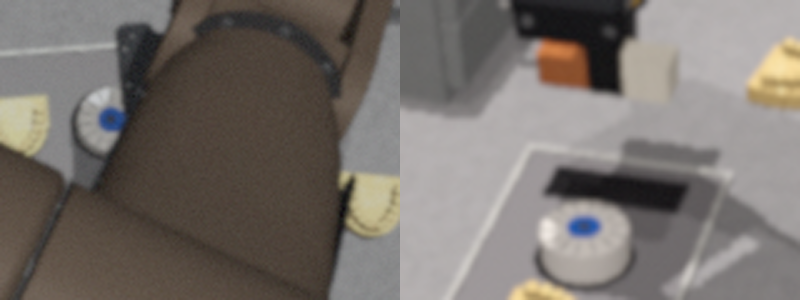

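The bar is held level and near its middle in the side crop, from (540,62) to (675,72), with its outline below at (620,190).

>>> apply_moves(
  series=[
    [1,[5,0,0.2],0],
    [1,[7.5,0,0.2],0],
    [1,[8.5,0,0.2],0],
    [1,[9,0,0.2],0],
    [1,[9,0,0.2],0],
    [1,[9,0,0.2],0],
    [0.1,[9,0,0.2],0],
    [0.1,[9,0,0.2],0],
    [0.1,[9,0,0.2],0],
    [0.1,[9,0,0.2],0],
    [0.1,[5,0,0.2],0],
    [0.1,[0,0,0.2],0],
    [0.1,[-2,0,0.2],0],
    [0.1,[-2,0,0.2],0],
  ],
)

```text
t: 13.85
eef_pos: [626.1, -225.6, 308.2]
tcp_rot: [-0.539, 1.568, -0.468]
ft_force: [0.9, 0.3, 0.6]
opening: 0.447
```

```bash
python3 go.py smP:110
```

```text
smP:110
grasp pt [ 626.5 -225.8  137.2] yaw 94.08 t 13.85 open 42.5 F [0.9 0.3 0.6]
shift cm [ 2.62 62.21 -4.49] turn 1.717
```

>>> apply_moves(
  series=[
    [-0.3,[0,31,-2],0.85],
    [-0.3,[0,31,-2],0.85],
    [-0.3,[0,31,-2],0.85],
    [-0.3,[0,31,-2],0.85],
    [-0.3,[0,31,-2],0.85],
    [-0.3,[2.6,62.2,-4.5],1.72],
    [-0.3,[2.6,62.2,-4.5],1.72],
    [-0.3,[2.6,62.2,-4.5],1.72],
    [-0.3,[2.6,62.2,-4.5],1.72],
    [-0.3,[2.6,62.2,-4.5],1.72],
    [-0.3,[2.6,62.2,-4.5],1.72],
    [-0.3,[2.6,62.2,-4.5],1.72],
    [-0.3,[2.6,62.2,-4.5],1.72],
    [-0.3,[2.6,62.2,-4.5],1.72],
    [-0.3,[2.6,62.2,-4.5],1.72],
    [-0.3,[2.6,62.2,-4.5],1.72],
  ],
)

```text
t: 15.85
eef_pos: [537.1, 391.1, 280.9]
tcp_rot: [1.714, 1.571, 0.065]
ft_force: [-0.7, -0.1, 0.4]
opening: 0.65
```

```bash
python3 go.py smP:22
python3 - <<'E'
from seg import *
c=cams.read_camera('top');s=cams.read_camera('side')
K=lambda a,u,v,w,h:cv2.resize(a[v:v+h,u:u+w],(400,300),interpolation=cv2.INTER_CUBIC)
save('f.png',np.hstack([K(c['image'],325,135,120,90),K(s['image'],100,300,200,150)]))
E
```

```text
smP:22
grasp pt [537.1 391.1 109.9] yaw -4.5 t 15.85 open 61.8 F [-0.7 -0.1  0.4]
shift cm [ 8.79  0.03 -0.04] turn -0.004
```

View pics/f.png

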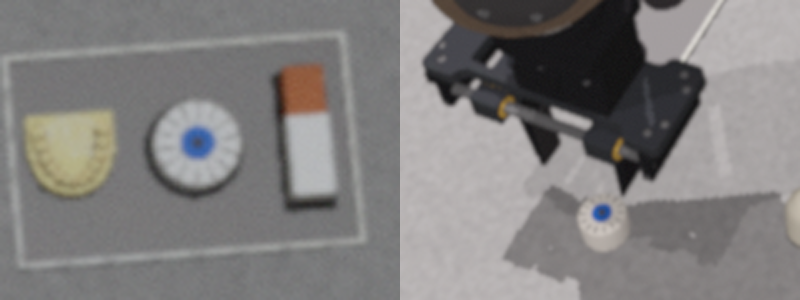

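>>> apply_moves(
  series=[
    [-0.3,[5,0,0],0],
    [-0.3,[8,0,0],0],
    [-0.3,[8.8,0,0],0],
    [-0.3,[8.8,0,0],0],
    [1,[8.8,0,0],0],
    [1,[8.8,0,0],0],
    [1,[8.8,0,0],0],
    [1,[8.8,0,0],0],
    [1,[8.8,0,0],0],
    [1,[8.8,0,0],0],
    [1,[8.8,0,0],0],
    [1,[4,0,0],0],
    [1,[0,0,0],0],
    [1,[0,0,0],0],
  ],
)

```text
t: 17.7
eef_pos: [537.1, 391.8, 283.8]
tcp_rot: [2.165, 1.566, 0.516]
ft_force: [0.3, -0.0, -0.4]
opening: 0.393
```

```bash
python3 go.py smT:90
python3 - <<'E'
from seg import *
c=cams.read_camera('top'); I=c['image'].astype(int); r,g,b=I[...,0],I[...,1],I[...,2]
P=lambda u,v:pix2w(c,325+u*.3,135+v*.3,30)
q=[P(281,68),P(324,64),P(335,196),P(288,200)];print(q,np.mean(q,0))
print('outline axis angle', np.degrees(np.arctan2(*((q[0]+q[1]-q[2]-q[3])[1::-1]))), 'want 4.2')
m=(((I.min(2)>150)&(I.max(2)-I.min(2)<60))|((r>g+40)&(r<190)))
for ce,st,mm in blobs(m,200,900): 
  w=pix2w(c,*ce,30)
  if abs(w[1]+225)<30: print(w,cv2.minAreaRect(np.argwhere(mm)[:,::-1].astype(np.float32)))
E
```

```text
smT:90
grasp pt [537.9 392.3 112.8] yaw -4.47 t 17.7 open 37.3 F [ 0.3 -0.  -0.4]
shift cm [ 2.27  7.47 15.33] turn -0.003
[array([ 670.2, -206.4,   30. ]), array([ 673. , -235.9,   30. ]), array([ 581.2, -241.4,   30. ]), array([ 578.4, -209.4,   30. ])] [ 625.7   -223.275   30.   ]
outline axis angle 2.6506896834218217 want 4.2
[ 611.  -225.4   30. ] ((418.0914611816406, 180.82318115234375), (23.52191734313965, 12.589195251464844), 83.6598129272461)
```

>>> apply_moves(
  series=[
    [1,[2,7.5,15.3],0],
    [1,[2,7.5,15.3],0],
    [1,[2,7.5,15.3],0],
    [1,[2,7.5,15.3],0],
    [1,[2,7.5,15.3],0],
    [1,[5,7.5,15.3],0],
    [1,[7.5,7.5,15.3],0],
    [1,[7.5,7.5,15.3],0],
    [1,[7.5,7.5,15.3],0],
    [1,[7.5,7.5,15.3],0],
  ],
)

```text
t: 19.0
eef_pos: [599.8, 233.7, 206.8]
tcp_rot: [1.868, 1.569, 0.219]
ft_force: [1.1, -0.1, -0.6]
opening: 0.393
```

```bash
python3 go.py smT:26.2
```

```text
smT:26.2
grasp pt [600.  233.7  35.8] yaw -4.44 t 19.0 open 37.3 F [ 1.1 -0.1 -0.6]
shift cm [ 0.96  0.05 -0.  ] turn -0.002
```

>>> apply_moves(
  series=[
    [1,[0.6,0.05,0],0],
    [1,[0.95,0.05,0],0],
    [1,[0.95,0.05,0],0],
    [1,[0.95,0.05,0],0],
    [-0.15,[0.95,0.05,0],0],
    [-0.15,[0.95,0.05,0],0],
    [-0.15,[0.95,0.05,0],0],
    [-0.15,[0.95,0.05,0],0],
    [-0.15,[-2,0.05,0],0],
    [-0.15,[-7,0.05,0],0],
    [-0.15,[-10,0.05,0],0],
    [-0.15,[-10,0.05,0],0],
    [-0.15,[-10,0.05,0],0],
  ],
)

```text
t: 20.62
eef_pos: [600.0, 233.1, 304.8]
tcp_rot: [-1.137, 1.57, -2.786]
ft_force: [-0.1, -0.4, -0.4]
opening: 0.573
```

```bash
python3 go.py coneP:150
python3 - <<'E'
from seg import *
c=cams.read_camera('top');s=cams.read_camera('side')
K=lambda a,u,v,w,h:cv2.resize(a[v:v+h,u:u+w],(400,300),interpolation=cv2.INTER_CUBIC)
save('g.png',np.hstack([K(c['image'],145,255,40,30)[:, :],K(s['image'],270,375,60,45)]))
E
```

```text
coneP:150
grasp pt [599.8 233.  133.8] yaw -4.47 t 20.62 open 54.4 F [-0.1 -0.4 -0.4]
shift cm [ -1.6  -22.13  -8.8 ] turn -0.003
```

View pics/g.png

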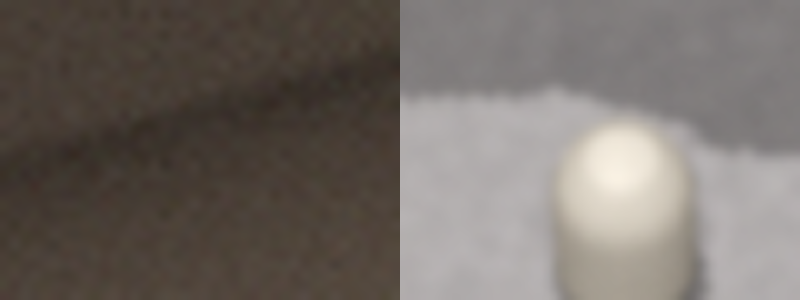

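Run:
```python
from h import *
from scipy.optimize import least_squares
c=cams.read_camera('top');s=cams.read_camera('side')
th=np.linspace(0,2*np.pi,40)
pts=[]
for z in (0,10,20,34): pts+= [(17*np.cos(t),17*np.sin(t),z) for t in th]
for f in (.3,.5,.7,.85,.95,1): pts+=[(17*np.sqrt(1-f*f)*np.cos(t),17*np.sqrt(1-f*f)*np.sin(t),34+16*f) for t in th]
pts=np.array(pts)
bb=lambda c,x,y:(lambda q:np.r_[q.min(0),q.max(0)])(np.array([w2pix(c,p+[x,y,0]) for p in pts]))
print(w2pix(s,[386,338,0]))
ob=[156.4,273.6,170.4,289];os=[293,393,314.4,424]
f=lambda v:np.r_[bb(c,*v)-ob,bb(s,*v)-os]
r=least_squares(f,[386,340],diff_step=1e-3);print(r.x,r.fun.round(1))
for cam,o in((c,ob),(s,os)):
    r=least_squares(lambda v:bb(cam,*v)-o,[386,340],diff_step=1e-3);print(r.x,r.fun.round(1))
# pot: lid disc only
```

```text
[304.7 412.2]
[385.03342026 344.03401292] [-1.3 -0.4  4.2  0.1 -0.7 -0.2  0.4  1.6]
[384.58120484 347.5316861 ] [-2.9 -0.2  2.7  0.3]
[385.28803456 342.74702218] [-0.5 -0.9  0.5  0.8]
```

```bash
sed -i 's/coneP=(386,338/coneP=(385.2,342/' go.py; python3 go.py coneP:120
```

```text
coneP:120
grasp pt [599.9 233.1 133.5] yaw -4.47 t 20.82 open 54.5 F [ 0.7  0.2 -0.8]
shift cm [  1.38 -22.25  -9.19] turn -0.003
```

>>> apply_moves(
  series=[
    [-0.3,[1.4,-22.2,-9.2],0],
    [-0.3,[1.4,-22.2,-9.2],0],
    [-0.3,[1.4,-22.2,-9.2],0],
    [-0.3,[1.4,-22.2,-9.2],0],
    [-0.3,[1.4,-22.2,-9.2],0],
    [-0.3,[1.4,-22.2,-9.2],0],
    [-0.3,[1.4,-22.2,-9.2],0],
  ],
)

```text
t: 21.7
eef_pos: [387.1, 341.8, 291.5]
tcp_rot: [1.531, 1.571, -0.119]
ft_force: [0.6, -0.6, -0.0]
opening: 0.65
```

```bash
python3 go.py coneP:22
python3 - <<'E'
from seg import *
c=cams.read_camera('top');s=cams.read_camera('side')
K=lambda a,u,v,w,h:cv2.resize(a[v:v+h,u:u+w],(400,300),interpolation=cv2.INTER_CUBIC)
save('i.png',np.hstack([K(c['image'],190,135,120,90),K(s['image'],210,310,180,135)]))
E
```

```text
coneP:22
grasp pt [387.1 341.8 120.5] yaw -4.54 t 21.7 open 61.7 F [ 0.6 -0.6 -0. ]
shift cm [ 9.85 -0.2  -0.01] turn -0.004
```

View pics/i.png

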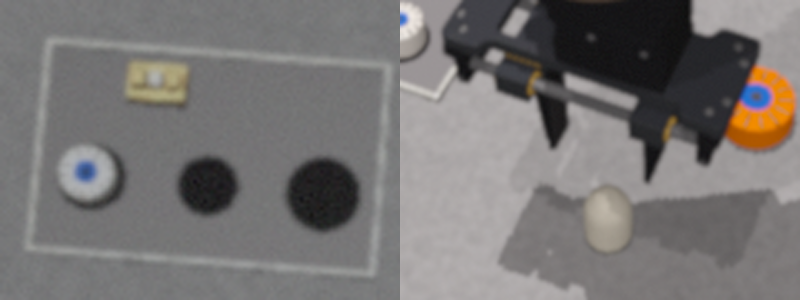

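The top crop shows the small wheel on its outline, hub at (86,171). The side crop shows the fingers straddling the upright cone at (607,220).

>>> apply_moves(
  series=[
    [-0.3,[3,-0.1,0],0],
    [-0.3,[7,-0.1,0],0],
    [-0.3,[9.7,-0.1,0],0],
    [-0.3,[9.8,-0.1,0],0],
    [1,[9.8,-0.1,0],0],
    [1,[9.8,-0.1,0],0],
    [1,[9.8,-0.1,0],0],
    [1,[9.8,-0.1,0],0],
    [1,[9.8,-0.1,0],0],
    [1,[9.8,-0.1,0],0],
    [1,[9.8,-0.1,0],0],
    [1,[5,-0.1,0],0],
    [1,[0,-0.1,0],0],
    [1,[0,-0.1,0],0],
  ],
)

```text
t: 23.55
eef_pos: [385.2, 342.5, 294.9]
tcp_rot: [2.237, 1.565, 0.589]
ft_force: [0.3, 0.2, -1.3]
opening: 0.35
```

```bash
python3 go.py coneT:120 coneT:36
```

```text
coneT:120
grasp pt [386.1 343.1 123.9] yaw -4.46 t 23.55 open 33.2 F [ 0.3  0.2 -1.3]
shift cm [ 0.43 22.25 17.24] turn -0.003
coneT:36
grasp pt [386.1 343.1 123.9] yaw -4.46 t 23.55 open 33.2 F [ 0.3  0.2 -1.3]
shift cm [ 8.83 22.21 17.27] turn -0.003
```

>>> apply_moves(
  series=[
    [1,[0,22.2,17.2],0],
    [1,[0,22.2,17.2],0],
    [1,[0,22.2,17.2],0],
    [1,[0,22.2,17.2],0],
    [1,[0,22.2,17.2],0],
    [1,[0,22.2,17.2],0],
    [1,[0,22.2,17.2],0],
    [1,[4,22.2,17.2],0],
    [1,[8,22.2,17.2],0],
    [1,[8,22.2,17.2],0],
    [1,[8,22.2,17.2],0],
    [1,[8,22.2,17.2],0],
  ],
)

```text
t: 25.05
eef_pos: [593.1, 153.9, 213.4]
tcp_rot: [1.761, 1.568, 0.113]
ft_force: [-0.2, -0.5, 0.0]
opening: 0.35
```

```bash
python3 go.py coneT:26.2;  python3 - <<'E'
from seg import *
s=cams.read_camera('side')
K=lambda a,u,v,w,h:cv2.resize(a[v:v+h,u:u+w],(600,450),interpolation=cv2.INTER_CUBIC)
save('j.png',K(s['image'],150,240,160,120))
E
```

```text
coneT:26.2
grasp pt [593.5 153.9  42.4] yaw -4.44 t 25.05 open 33.3 F [-0.2 -0.5  0. ]
shift cm [ 1.62  0.1  -0.01] turn -0.002
```

View pics/j.png

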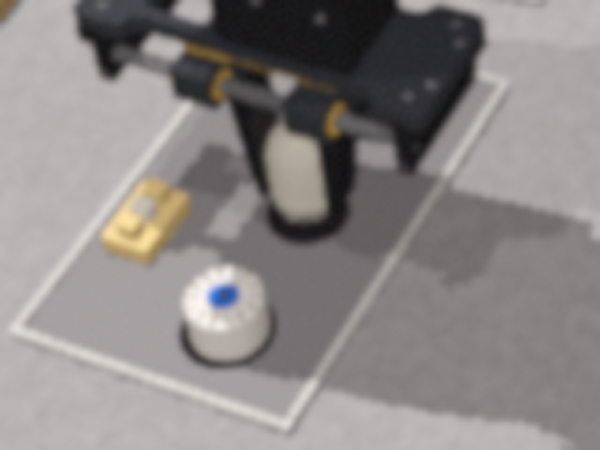

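The cone hangs upright just over its outline at (305,220), and the small wheel is inside its own outline at (227,320). I'll lower it and release.

>>> apply_moves(
  series=[
    [1,[1,0.1,0],0],
    [1,[1.4,0.1,0],0],
    [1,[1.6,0.1,0],0],
    [1,[1.6,0.1,0],0],
    [1,[1.6,0.1,0],0],
    [-0.1,[1.6,0.1,0],0],
    [-0.1,[1.6,0.1,0],0],
    [-0.1,[1.6,0.1,0],0],
    [-0.1,[1.6,0.1,0],0],
    [-0.1,[-2,0.1,0],0],
    [-0.1,[-7,0.1,0],0],
    [-0.1,[-9,0.1,0],0],
    [-0.1,[-9,0.1,0],0],
    [-0.1,[-9,0.1,0],0],
  ],
)

```text
t: 26.85
eef_pos: [593.8, 153.4, 300.5]
tcp_rot: [-1.274, 1.569, -2.922]
ft_force: [-0.8, -0.1, 0.1]
opening: 0.551
```

```bash
python3 go.py potP:120
```

```text
potP:120
grasp pt [593.5 153.3 129.5] yaw -4.47 t 26.85 open 52.4 F [-0.8 -0.1  0.1]
shift cm [  1.   -16.06  47.98] turn -0.003
```

>>> apply_moves(
  series=[
    [-0.5,[1,-16.1,48],0],
    [-0.5,[1,-16.1,48],0],
    [-0.5,[1,-16.1,48],0],
    [-0.5,[1,-16.1,48],0],
    [-0.5,[1,-16.1,48],0],
    [-0.5,[1,-16.1,48],0],
    [-0.5,[1,-16.1,48],0],
    [-0.5,[1,-16.1,48],0],
    [-0.5,[1,-16.1,48],0],
    [-0.5,[1,-16.1,48],0],
    [-0.5,[1,-16.1,48],0],
    [-0.5,[1,-16.1,48],0],
    [-0.5,[1,-16.1,48],0],
  ],
)

```text
t: 28.48
eef_pos: [396.5, -311.8, 291.8]
tcp_rot: [0.528, 1.571, -1.119]
ft_force: [-0.1, 0.1, -0.0]
opening: 0.751
```

```bash
python3 go.py potP:24;  python3 - <<'E'
from seg import *
c=cams.read_camera('top');s=cams.read_camera('side')
K=lambda a,u,v,w,h:cv2.resize(a[v:v+h,u:u+w],(400,300),interpolation=cv2.INTER_CUBIC)
save('k.png',np.hstack([K(c['image'],190,135,120,90),K(s['image'],340,110,120,90)]))
E
```

```text
potP:24
grasp pt [ 396.5 -311.9  120.8] yaw -4.39 t 28.48 open 71.4 F [-0.1  0.1 -0. ]
shift cm [ 9.68 -0.04  0.07] turn -0.002
```

View pics/k.png

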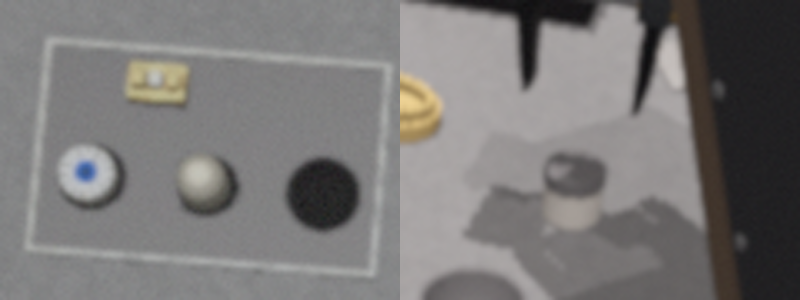

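The cone stands on its outline at top crop (205,183). The pot is between and below the fingers at side crop (575,190).

>>> apply_moves(
  series=[
    [-0.5,[4,0,0.1],0],
    [-0.5,[8,0,0.1],0],
    [-0.5,[9.7,0,0.1],0],
    [-0.5,[9.7,0,0.1],0],
    [-0.5,[9.7,0,0.1],0],
    [1,[9.7,0,0.1],0],
    [1,[9.7,0,0.1],0],
    [1,[9.7,0,0.1],0],
    [1,[9.7,0,0.1],0],
    [1,[9.7,0,0.1],0],
    [1,[9.7,0,0.1],0],
    [1,[9.7,0,0.1],0],
    [1,[5,0,0.1],0],
    [1,[0,0,0.1],0],
    [1,[0,0,0.1],0],
    [1,[0,0,0.1],0],
  ],
)

```text
t: 30.58
eef_pos: [395.7, -313.3, 291.1]
tcp_rot: [-2.198, 1.57, 2.437]
ft_force: [-0.5, 0.7, -0.8]
opening: 0.459
```

```bash
python3 go.py potT:120
```

```text
potT:120
grasp pt [ 395.7 -313.3  120.1] yaw -4.47 t 30.57 open 43.6 F [-0.5  0.7 -0.8]
shift cm [ 2.000e-02  1.621e+01 -4.012e+01] turn -0.003
```

>>> apply_moves(
  series=[
    [1,[0,16.2,-40.1],0],
    [1,[0,16.2,-40.1],0],
    [1,[0,16.2,-40.1],0],
    [1,[0,16.2,-40.1],0],
    [1,[0,16.2,-40.1],0],
    [1,[0,16.2,-40.1],0],
    [1,[0,16.2,-40.1],0],
    [1,[0,16.2,-40.1],0],
    [1,[0,16.2,-40.1],0],
    [1,[0,16.2,-40.1],0],
    [1,[0,16.2,-40.1],0],
    [1,[4,16.2,-40.1],0],
    [1,[8,16.2,-40.1],0],
    [1,[8,16.2,-40.1],0],
    [1,[8,16.2,-40.1],0],
    [1,[8,16.2,-40.1],0],
  ],
)

```text
t: 32.58
eef_pos: [589.1, 73.5, 213.4]
tcp_rot: [1.634, 1.568, -0.015]
ft_force: [-0.6, 0.6, -0.1]
opening: 0.461
```

```bash
python3 go.py potT:28.2
```

```text
potT:28.2
grasp pt [589.5  73.5  42.4] yaw -4.48 t 32.58 open 43.8 F [-0.6  0.6 -0.1]
shift cm [ 1.42 -0.11 -0.06] turn -0.003
```

Lower and release the pot, then raise and retreat towards the start side to clear the view.

>>> apply_moves(
  series=[
    [1,[0.9,-0.1,-0.05],0],
    [1,[1.2,-0.1,-0.05],0],
    [1,[1.4,-0.1,-0.05],0],
    [1,[1.4,-0.1,-0.05],0],
    [1,[1.4,-0.1,-0.05],0],
    [-0.3,[1.4,-0.1,-0.05],0],
    [-0.3,[1.4,-0.1,-0.05],0],
    [-0.3,[1.4,-0.1,-0.05],0],
    [-0.3,[1.4,-0.1,-0.05],0],
    [-0.3,[-2,-0.1,-0.05],0],
    [-0.3,[-7,-0.1,-0.05],0],
    [-0.3,[-15,-0.1,-0.05],0],
    [-0.3,[-20,-0.1,-0.05],0],
    [-0.3,[-20,-0.1,-0.05],0],
    [-0.3,[-20,-0.1,-0.05],0],
  ],
)

```text
t: 34.45
eef_pos: [587.5, 74.2, 411.4]
tcp_rot: [-0.448, 1.571, -2.096]
ft_force: [-0.7, 0.3, -0.4]
opening: 0.65
```

Run:
```python
from go import *
delta(260,-500,230,-40)
```

```text
grasp pt [587.5  74.2 240.4] yaw -4.47 t 34.45 open 61.7 F [-0.7  0.3 -0.4]
shift cm [  1.05 -28.18  59.79] turn 0.62
```

>>> apply_moves(
  series=[
    [-0.3,[0,-28.2,59.8],0.62],
    [-0.3,[0,-28.2,59.8],0.62],
    [-0.3,[0,-28.2,59.8],0.62],
    [-0.3,[0,-28.2,59.8],0.62],
    [-0.3,[0,-28.2,59.8],0.62],
    [-0.3,[0,-28.2,59.8],0.62],
    [-0.3,[0,-28.2,59.8],0.62],
    [-0.3,[0,-28.2,59.8],0.62],
    [-0.3,[0,-28.2,59.8],0.62],
    [-0.3,[0,-28.2,59.8],0.62],
    [-0.3,[0,-28.2,59.8],0.62],
    [-0.3,[0,-28.2,59.8],0.62],
    [-0.3,[0,-28.2,59.8],0.62],
    [-0.3,[0,-28.2,59.8],0.62],
  ],
)

```text
t: 36.2
eef_pos: [260.7, -499.1, 411.3]
tcp_rot: [-2.122, 1.57, 1.894]
ft_force: [0.1, -0.0, 0.7]
opening: 0.652
```

Run:
```python
from h import *
out=[]
T=dict(big=(620.1,-148.0,30,34),sm=(600.6,233.7,23,19),cone=(594.6,154,21,17),pot=(588.5,74.1,26,22))
H=dict(big=(30,30),sm=(30,19),cone=(38,17),pot=(44,22))
th=np.linspace(0,2*np.pi,60); k=6
for cam,rois in(('top',[(195,140),(325,135)]),('side',[(150,235),(225,155)])):
    c=cams.read_camera(cam); row=[]
    for u,v in rois:
        a=cv2.resize(c['image'][v:v+85,u:u+115],(800,591),interpolation=cv2.INTER_CUBIC); f=800/115
        def poly(P): cv2.polylines(a,[np.int32([(w2pix(c,p)-[u,v]+.5)*f for p in P])],True,(255,0,0),1)
        for n,(x,y,_,_) in T.items():   # expected top circle if perfectly centred
            z,r=H[n]; poly([(x+r*np.cos(t),y+r*np.sin(t),z) for t in th])
        d=np.radians(4.24); X=np.array([np.cos(d),np.sin(d)]);Y=np.array([-X[1],X[0]])
        poly([(*(np.array([625.8,-224.9])+p*45*X+q*14*Y),30) for p,q in((1,1),(1,-1),(-1,-1),(-1,1))])
        row.append(cv2.resize(a,(400,296),interpolation=cv2.INTER_AREA))
    out.append(np.hstack(row))
save('m.png',np.vstack(out))
```

```text
(no output)
```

View pics/m.png

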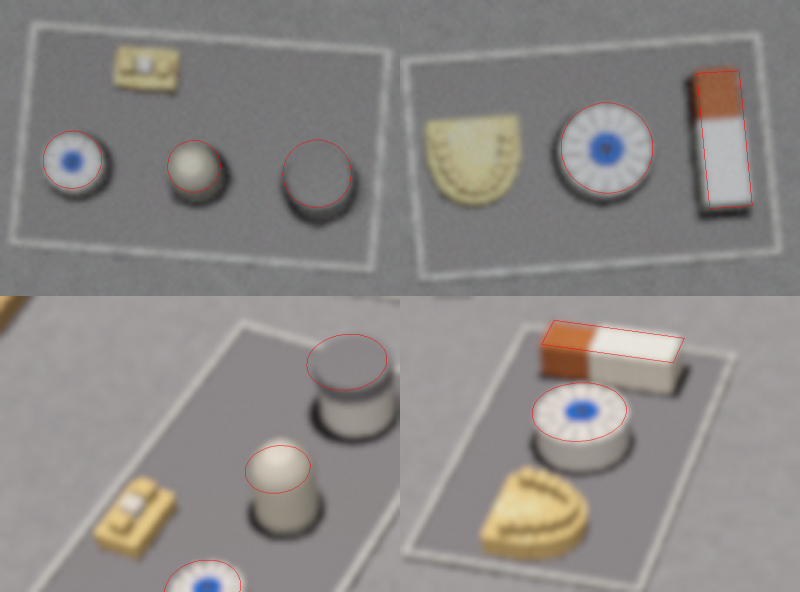

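The overlaid outlines (tops drawn as if perfectly centred) match all five objects in both views, to within about 1–2 mm. Everything stands level and the gripper is clear. Handing in.

Run:
```python
from h import *
print(w2pix(cams.read_camera('top'),[0,0,0]),monitor.state()['t']); job.job_done()
```

```text
[319.2 456.6] 36.35
the job is handed in; nothing more can be done
```

Both kits are made up and the job is handed in at about 36 s on the robot's clock. I placed them in the order asked: big wheel and bar on the arch tray, then small wheel, cone and pot on the crown tray.

- **Final check:** after letting go and moving the arm away, I compared both camera views with where each part should sit. All five were within about 1–2 mm of centre, flat or upright, and in line with their outlines.
- **Bowl and spare cast:** I never moved the gripper down to either of them, but I did not measure their positions again at the end.
- **One disagreement:** a rough first reading by eye, just after placing the bar, put it about 1.5° and 1.6 mm off. The final overlay in both views showed it in line, so I left it as it was.

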